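# Sweep the stray nuts into the drawer's parts bay

## Robot

A 6-joint arm with a two-finger parallel gripper is mounted at the origin on the work surface. World frame = base frame: x ahead of the robot, y to its left, z up, the work surface at z = 0. Lengths are in m, angles in rad, forces in N, time in s.
With the tool pointing down it reaches from about 0.25 to 0.775 m from the base axis. Payload 4 kg.
Tool frame: the origin (TCP) lies midway between the tips of the shut fingers; the grasp point (between the pads) lies 19 mm behind it; z points along the fingers, x is the direction in which the jaws open and shut, and the axes are right-handed (so a half turn about z gives the same grasp; the last joint's range is limited). The gripper opens to 94 mm and grips with 3 to 60 N. Pads are 16 mm wide; open, the fingers measure 119 mm over their backs; the gripper's body (75 mm by 177 mm) begins 78 mm behind the grasp point.
Start: joints at [1.15, 0.087, 1.371, -0, 1.684, -0.103], TCP at [0.172, 0.522, 0.206] pointing down, gripper open.
Joint ranges: [-3.1, 3.1], [-0.76, 2.03], [0.27, 2.55], [-1.08, 4.22], [0.17, 2.65], [-2.57, 2.57]. Speed limits (rad/s): [2.79, 2.79, 3.14, 3.14, 3.14, 3.14].

## Interface

Orientations are given as [roll, pitch, yaw] about the fixed x, y, z axes, in that order (R = Rz(yaw) Ry(pitch) Rx(roll)).
In Python, from bench import * gives the robot as it stands.
- The arm moves only by the tool send_rows, never from a script. Its argument "rows" is one flat list of numbers, 7 for each row, row after row: the shift along the world's x, y, z in mm, then the turn, a rotation vector about the world's x, y, z in degrees, then the opening, from 0 (shut) to 1 (fully open). A call has exactly 8 rows; each row shifts and turns the commanded pose from where the row before left it; what a row does not reach is not made up. A row lasts 1/8 s, in which the tool goes at most 62.5 mm and 10.7 degrees, less where a joint would pass 70% of its speed; a pose out of reach is approached as far as the arm can. A call is refused whole if a number of a shift passes 62.5 or a number of a turn 10.7, either way. A call with a gripper value outside its range is refused whole. The fingers move at their own pace and stop on an object; the grip force is fixed at half the most. Time passes only in rows, so rows that do not move let the fingers close, or fill a call up. It gives the time, the measured TCP pose, the force and the opening at its end, in the units of the state.
- get_obs(): the state, without advancing time (a new reading comes with each control period).
- snapshot(name): name is "scene" or "top"; returns a dict with "color" (400x640x3 uint8, red, green, blue), "intrinsics" (3x3 intrinsics, pixels), "rvec" (rotation vector, rad) and "tvec" (3), from world to camera coordinates, as OpenCV has them. Camera axes: x right, y down, z forward; pixel columns grow to the right and rows downward; lengths in m; the calibration is good to about 2 mm. A picture is of the moment at which its call begins. There is no depth.
- close_job(): hands the job in, once; it reports no verdict.
The state is a dict: "time": time; "joint_positions": joint angles; "qvel": joint speeds; "joint_torque": joint torques, N m; "tool_pos": TCP position; "ee_rot": TCP orientation; "wrist_force": force on the tool from outside, world axes, zero at the start; "wrist_torque": the same for the moment, N m; "width": finger opening in m.
Only numpy, scipy, OpenCV 4.12 (cv2) and the standard library are available. Lean on these libraries where they do the work, as an engineer would, in place of code of your own. Each camera call takes 0.05 s, during which the arm holds its last target.

## Task

Three stray hexagonal nuts lie on the oak bottom of the tool drawer. With closed fingers, sweep each of them along the drawer bottom through the open side of the three-sided maple parts bay until all three lie flat and wholly inside it; push them only, never pick one up. Leave the round collar, which is the same size as the nuts, and everything else in the drawer where they are.

Things in the scene. Friction and masses are not known exactly. Their poses are not given: they have to be found in the camera images.
- drawer: wooden drawer standing on the bench, fixed; origin at the centre of its underside; oak bottom 10 mm thick (its upper face, on which everything lies, is 10 mm above the bench and level), inside 360 mm along its x axis by 750 mm along its y axis, side walls 12 mm thick reaching 45 mm above the bench
- bay: three-sided pale maple parts bay fixed to the drawer bottom; it has no floor or sill of its own, parts slide straight in. Origin on the oak bottom at the centre of the inside space, which is 140 mm along the bay's x axis by 120 mm along its y axis. The whole -y side is open (the mouth, at y = -60 mm in the bay's frame); walls 8 mm thick and 30 mm high stand on the +y, -x and +x sides. The mouth faces the nuts
- nut_a: hexagonal plain steel nut lying flat, 30 mm across the flats, 34.6 mm across the corners, 16 mm high, round 19 mm bore, 45 to 90 g, loose; origin at the centre of its underside, z axis up, flats facing along its x axis and every 60 degrees from it
- nut_b: hexagonal plain steel nut lying flat, 30 mm across the flats, 34.6 mm across the corners, 16 mm high, round 19 mm bore, 45 to 90 g, loose; origin at the centre of its underside, z axis up, flats facing along its x axis and every 60 degrees from it
- nut_c: hexagonal plain steel nut lying flat, 30 mm across the flats, 34.6 mm across the corners, 16 mm high, round 19 mm bore, 45 to 90 g, loose; origin at the centre of its underside, z axis up, flats facing along its x axis and every 60 degrees from it
- collar: round steel collar lying flat, 33 mm outside diameter, 19 mm bore, 16 mm high, loose, among the nuts: to be left alone; origin at the centre of its underside
- standard: red-anodized setting standard, a waisted rod standing on end, 24 mm diameter, 52 mm high, loose: to be left alone; origin at the centre of its foot
- vblock: grey cast-iron V-block, 60 x 50 mm and 44 mm high, loose: to be left alone; origin at the centre of its underside
- edge_finder: blued steel edge finder, 19 mm diameter and 77 mm long, lying in the groove of the V-block, loose: to be left alone; origin on its axis, which is its y axis
- gauge_block: steel setup block with holes, 75 x 50 x 25 mm high, loose, lying on the far side of the bay from the nuts: to be left alone; origin at the centre of its underside
- case: maple micrometer case, 90 mm (x) by 150 mm (y), 28 mm high, fixed, with its lid propped open above the +x edge, the lid reaching 117 mm above the drawer bottom; origin at the centre of its underside
- micrometer: steel micrometer lying in the open case, 120 mm long, 14 mm high, loose: to be left alone; origin on its underside near its middle
There are look-alikes about, which are no part of the job. Leave any blue look-alike of the nut_a alone. Leave any yellow look-alike of the nut_c alone.

How it is judged:
By the outcome, as a careful person would: the job done as asked, in the order asked, and still so for the second after the job is handed in, with the robot touching nothing.
It also fails if it takes over 64 s, if anything falls off the work surface, if the arm or the gripper's body presses on something with over 40 N, if the wrist force passes 120 N, or if a joint passes its speed limit or range.

## Working session

There is one attempt and no reset: what is moved stays moved. The work goes in short steps, Python scripts to look and compute and a tool call to move; the robot and the scene stay as the last step left them, time stands still between calls to the robot, and variables do not carry over. Pictures are saved under pics/ and viewed, and the job is handed in when it is done.

Besides the shell and the picture viewer there is one more tool, called after "Call:" in YAML: its name, and indented under it one key for each argument. send_rows: Moves the arm, as the interface text tells. Its arguments: {"type":"object","properties":{"rows":{"type":"array","items":{"type":"number"}}},"required":["rows"]}

```bash
mkdir -p pics; ls
python3 - <<'E'
from bench import *
import cv2,numpy as np
o=get_obs();print(o['time'],o['tool_pos'],o['ee_rot'],o['width'])
for n in("scene","top"):
    s=snapshot(n);cv2.imwrite(f"pics/{n}0.png",s["color"][:,:,::-1])
    R=cv2.Rodrigues(np.array(s["rvec"]))[0];print(n,s["intrinsics"],-R.T@np.array(s["tvec"]).ravel(),R)
E
```

```text
pics
0.0 [0.17163261 0.52196459 0.20432626] [-3.14135145e+00  2.14203867e-03  1.25298605e+00] 0.09368087347613105
scene [[377.03596304   0.         324.34740095]
 [  0.         377.03596304 197.7680238 ]
 [  0.           0.           1.        ]] [1.17424396 0.18813567 0.63693498] [[-0.25093819  0.96799198  0.00464243]
 [ 0.66713405  0.17641608 -0.72374687]
 [-0.70140016 -0.17851861 -0.69004994]]
top [[389.99241443   0.         316.76350237]
 [  0.         389.99241443 198.25135634]
 [  0.           0.           1.        ]] [0.51543304 0.01216528 1.15856006] [[-0.01433841 -0.99984015 -0.01068064]
 [-0.99866815  0.01484943 -0.04941077]
 [ 0.04956147  0.00995794 -0.99872143]]
```

View pics/scene0.png

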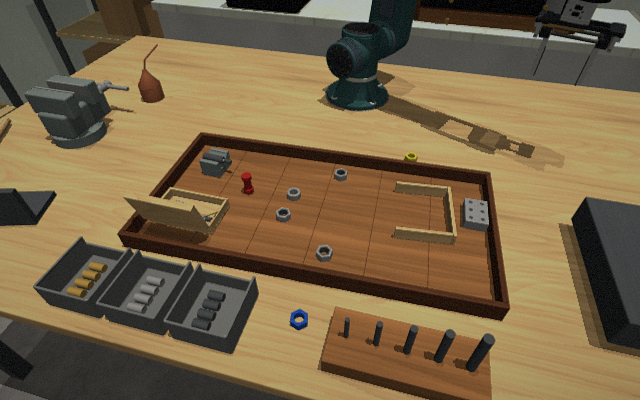

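View pics/top0.png

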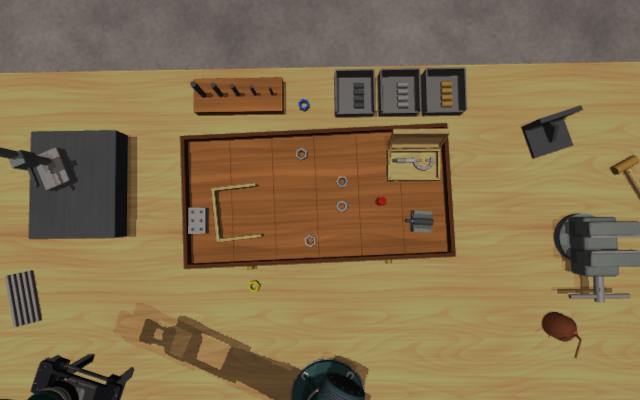

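The top view shows four ring candidates at (301,154), (342,182), (342,206) and (310,240). The bay is at about x 213–262, y 184–241, with its mouth facing right. I'll enlarge the rings to tell the collar from the nuts, and measure them.

```bash
cat > h.py <<'E'
from bench import *
import cv2,numpy as np
def cam(s):
    return cv2.Rodrigues(np.array(s["rvec"]))[0],np.array(s["tvec"],float).ravel(),np.array(s["intrinsics"])
def ray(s,uv,z):
    R,t,K=cam(s);uv=np.atleast_2d(np.array(uv,float));c=-R.T@t
    d=np.c_[uv,np.ones(len(uv))]@np.linalg.inv(K).T@R
    return c+d*((z-c[2])/d[:,2])[:,None]
def proj(s,p):
    return cv2.projectPoints(np.atleast_2d(np.array(p,float)),np.array(s["rvec"],float),np.array(s["tvec"],float),np.array(s["intrinsics"]),None)[0][:,0]
E
python3 - <<'E'
from h import *
s=snapshot("top");im=s["color"];b=im[:,:,::-1].copy()
sc=snapshot("scene");b2=sc["color"][:,:,::-1].copy()
hsv=cv2.cvtColor(b,cv2.COLOR_BGR2HSV)
tiles=[];t2=[]
for u,v in[(301,154),(342,182),(342,206),(310,240)]:
    w=b[v-13:v+13,u-13:u+13]; tiles.append(cv2.resize(w,(200,200),interpolation=cv2.INTER_CUBIC))
    p=proj(sc,ray(s,(u,v),.026))[0].astype(int);t2.append(cv2.resize(b2[p[1]-15:p[1]+15,p[0]-15:p[0]+15],(200,200),interpolation=cv2.INTER_CUBIC));print(u,v,p)
cv2.imwrite("pics/crop1.png",np.vstack([np.hstack(tiles),np.hstack(t2)]))
cv2.imwrite("pics/crop2.png",cv2.resize(b[120:275,175:375],(800,620))[:600])
m=((hsv[:,:,1]<70)&(hsv[:,:,2]>60)).astype(np.uint8)
m[:130]=0;m[265:]=0;m[:,:180]=0;m[:,455:]=0
cs,_=cv2.findContours(m,cv2.RETR_EXTERNAL,2)
for c in cs:
    if cv2.contourArea(c)>20:
        (x,y),r=cv2.minEnclosingCircle(c);M=cv2.moments(c);u=(M['m10']/M['m00'],M['m01']/M['m00']);print(np.round(u,1),round(r,1),cv2.contourArea(c),ray(s,u,.026)[0].round(4))
E
```

```text
301 154 [323 249]
342 182 [282 210]
342 206 [292 190]
310 240 [340 171]
[309.8 240.3] 5.5 77.5 [0.4501 0.0453 0.026 ]
[421.4 228. ] 9.0 99.5 [ 0.481  -0.2775  0.026 ]
[420. 221.] 12.5 30.0 [ 0.5015 -0.274   0.026 ]
[422.1 214.2] 9.6 105.0 [ 0.5209 -0.2806  0.026 ]
[196.4 220.4] 15.1 426.5 [0.5124 0.3744 0.026 ]
[341.4 205.8] 5.6 81.5 [ 0.5488 -0.0478  0.026 ]
[341.5 181.2] 5.6 79.0 [ 0.6202 -0.0493  0.026 ]
[415. 162.] 20.1 146.5 [ 0.6732 -0.2642  0.026 ]
[301.1 153.8] 5.6 78.0 [0.7025 0.0676 0.026 ]
```

View pics/crop1.png

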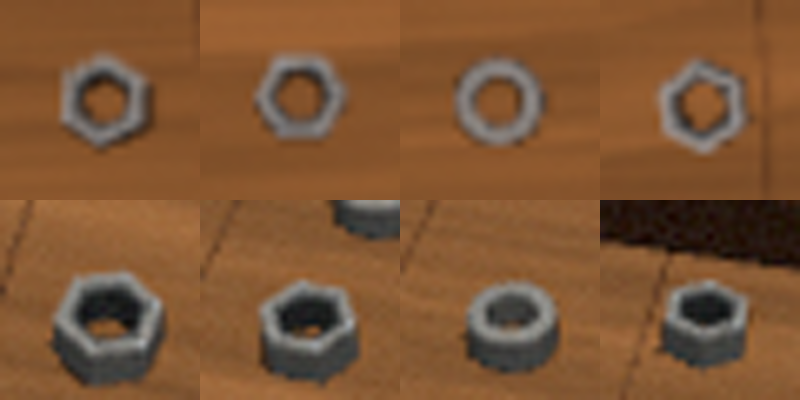

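View pics/crop2.png

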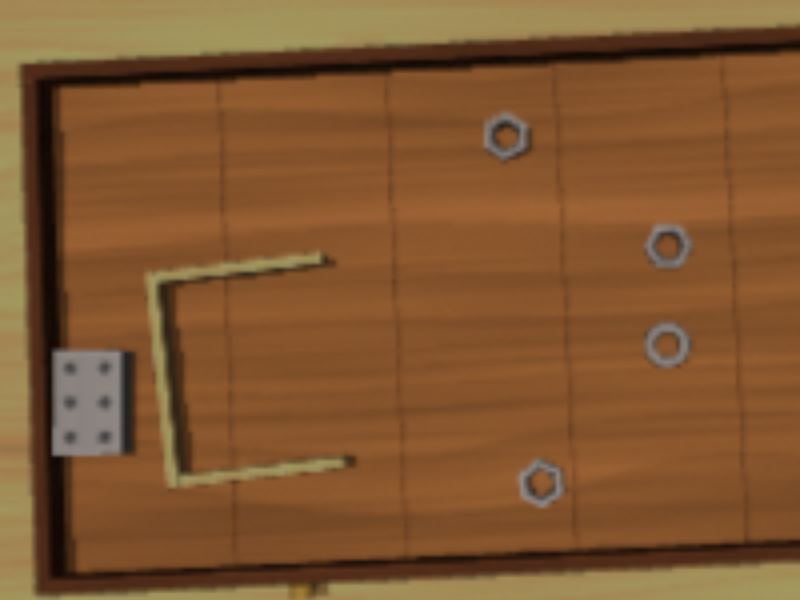

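Top row of the crop: (301,154), (342,182) and (310,240) are hexagonal, so they are the nuts. (342,206) is round, so it is the collar, and the scene view agrees. The blue and yellow look-alikes lie outside the drawer. Next I'll measure the bay frame and the hex orientations.

Run:
```python
from h import *
s=snapshot("top");b=s["color"][:,:,::-1].copy()
hsv=cv2.cvtColor(b,cv2.COLOR_BGR2HSV)
print(hsv[186,235],hsv[215,215],hsv[215,235],hsv[238,240])
m=((hsv[:,:,2]>110)&(hsv[:,:,0]>15)&(hsv[:,:,0]<32)).astype(np.uint8)
k=np.zeros_like(m);k[178:246,207:272]=1;m*=k
ys,xs=np.nonzero(m);P=ray(s,np.c_[xs,ys],.040)[:,:2]
print(len(P)); r=cv2.minAreaRect((P*1000).astype(np.float32));print(r,cv2.boxPoints(r))
def line(sel):
    q=P[sel]; l=cv2.fitLine((q*1000).astype(np.float32),cv2.DIST_HUBER,0,.01,.01).ravel();print(sel.sum(),l,np.degrees(np.arctan2(l[1],l[0])));
line((ys<192)&(xs>218));line((ys>230)&(xs>222));line((ys>194)&(ys<234)&(xs<225))
# scene cross-check: bay
sc=snapshot("scene");b2=sc["color"][:,:,::-1].copy()
cv2.imwrite("pics/crop3.png",cv2.resize(b2[170:250,385:495],(770,560)))
for u in[(301.1,153.8),(341.5,181.2),(309.8,240.3)]:
    w=b[int(u[1])-9:int(u[1])+11,int(u[0])-9:int(u[0])+11]
    h=cv2.cvtColor(w,cv2.COLOR_BGR2HSV);q=np.argwhere((h[:,:,1]<110)&(h[:,:,2]>60))[:,::-1]+np.array([int(u[0])-9,int(u[1])-9])
    W=ray(s,q,.026)[:,:2];c=(W.max(0)+W.min(0))/2;d=W-c;a=np.arctan2(d[:,1],d[:,0]);rr=np.hypot(*d.T);sel=rr>.013
    ph=np.angle(np.sum(rr[sel]**8*np.exp(6j*a[sel])))/6;print(c,"corner angle",np.degrees(ph)%60,"flat dirs",(np.degrees(ph)+30)%60)
```

```text
[ 24 109 162] [ 23 111 163] [ 13 171 137] [ 22 114 156]
414
((535.2871704101562, 257.1990966796875), (157.4420166015625, 128.67282104492188), 5.654540061950684) [[450.61017 313.46603]
 [463.28827 185.41936]
 [619.9642  200.93216]
 [607.2861  328.97882]]
115 [ 1.0720468e-01 -9.9423695e-01  6.1021893e+02  2.5381470e+02] -83.845795
126 [ 1.0477976e-01 -9.9449545e-01  4.6267215e+02  2.4032027e+02] -83.98552
105 [9.9513155e-01 9.8555818e-02 5.3023706e+02 3.1734256e+02] 5.6560135
[0.7034072  0.06769134] corner angle 56.679430476075204 flat dirs 26.679430476075208
[ 0.62084862 -0.0492963 ] corner angle 31.27525284865618 flat dirs 1.27525284865618
[0.44960463 0.04479268] corner angle 3.0210524402894765 flat dirs 33.02105244028947
```

View pics/crop3.png

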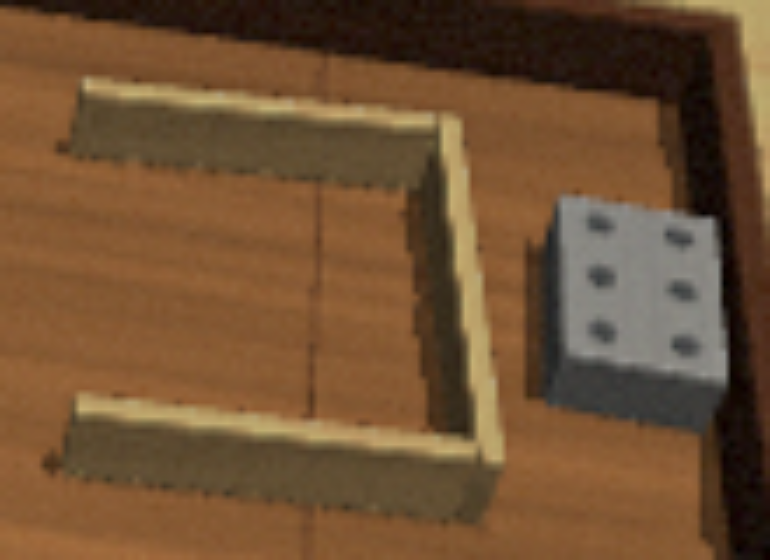

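Run:
```python
from h import *
s=snapshot("top");b=s["color"][:,:,::-1]
g=b.astype(int).sum(2)
print(g[130:146,290], g[130:146,330]);print(g[246:266,300]);
for u in[(301,135),(301,139),(301,142),(310,256),(310,252),(310,260)]:print(u,ray(s,u,.045)[0].round(3),ray(s,u,.010)[0].round(3))
b=np.array([535.7,253.2]);c,q=np.cos(np.radians(5.8)),np.sin(np.radians(5.8));R=np.array([[c,-q],[q,c]])
for n,p in dict(A=(703,67.7),B=(620.5,-49.3),C=(449.8,45),col=(548.8,-47.8)).items():print(n,R.T@(np.array(p)-b))
for t in[(42,28),(-42,28),(0,12)]:print(t,b+R@np.array(t))
```

```text
[288 142 137 131  76  31  70 170 263 259 251 247 254 253 253 258] [144 140  95  37  61 160 249 249 245 250 257 266 253 258 263 258]
[268 245 245 251 241 238 244 249 266 269 263 245 152  73 142 136 138 236
 388 384]
(301, 135) [0.754 0.066 0.045] [0.761 0.068 0.01 ]
(301, 139) [0.742 0.066 0.045] [0.749 0.068 0.01 ]
(301, 142) [0.734 0.066 0.045] [0.74  0.068 0.01 ]
(310, 256) [0.407 0.045 0.045] [0.403 0.046 0.01 ]
(310, 252) [0.418 0.045 0.045] [0.415 0.046 0.01 ]
(310, 260) [0.396 0.045 0.045] [0.392 0.046 0.01 ]
A [ 147.69759946 -201.45709001]
B [  53.79635421 -309.52098842]
C [-106.50017396 -198.45342765]
col [ -17.38500817 -300.78293085]
(42, 28) [574.65541345 285.30102433]
(-42, 28) [491.08543391 276.81229537]
(0, 12) [534.48732443 265.13856851]
```

Call:
send_rows:
  rows: [40, -50, 0, 0, 0, -5, 0, 50, -50, 0, 0, 0, -5, 0, 55, -50, 0, 0, 0, -5, 0, 55, -50, 0, 0, 0, 0, 0, 55, -50, 0, 0, 0, 0, 0, 55, -50, 0, 0, 0, 0, 0, 55, -50, 0, 0, 0, 0, 0, 55, -50, 0, 0, 0, 0, 0]

```text
time: 1.35
tool_pos: [0.5339, 0.1757, 0.2057]
ee_rot: [3.141, -0.001, 0.991]
wrist_force: [0.9, 0.8, -0.3]
width: 0.0174
```

Call:
send_rows:
  rows: [24.5, -15.5, -10, 0, 0, 0, 0, 24.5, -15.5, -10, 0, 0, 0, 0, 24.5, -15.5, -10, 0, 0, 0, 0, 24.5, -15.5, -10, 0, 0, 0, 0, 24.5, -15.5, -10, 0, 0, 0, 0, 24.5, -15.5, -10, 0, 0, 0, 0, 24.5, -15.5, -20, 0, 0, 0, 0, 24.5, -15.5, -20, 0, 0, 0, 0]

```text
time: 2.35
tool_pos: [0.7295, 0.0527, 0.1049]
ee_rot: [3.141, -0.0, 0.991]
wrist_force: [0.1, -0.6, -0.3]
width: 0.0002
```

Call:
send_rows:
  rows: [1, -3, -15, 0, 0, 0, 0, 0, 0, -15, 0, 0, 0, 0, 0, 0, -15, 0, 0, 0, 0, 0, 0, -15, 0, 0, 0, 0, 0, 0, -12, 0, 0, 0, 0, 0, 0, -10, 0, 0, 0, 0, 0, 0, -7, 0, 0, 0, 0, 0, 0, 0, 0, 0, 0, 0]

```text
time: 3.35
tool_pos: [0.7292, 0.0502, 0.0157]
ee_rot: [-3.141, 0.001, 0.991]
wrist_force: [0.5, 0.3, 0.1]
width: 0.0004
```

Run:
```python
from h import *
s=snapshot("top");b=s["color"][:,:,::-1]
s2=snapshot("scene");b2=s2["color"][:,:,::-1]
cv2.imwrite("pics/c4.png",np.hstack([cv2.resize(b[120:220,250:350],(400,400)),cv2.resize(b2[200:300,270:370],(400,400))]))
```

```text
(no output)
```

View pics/c4.png

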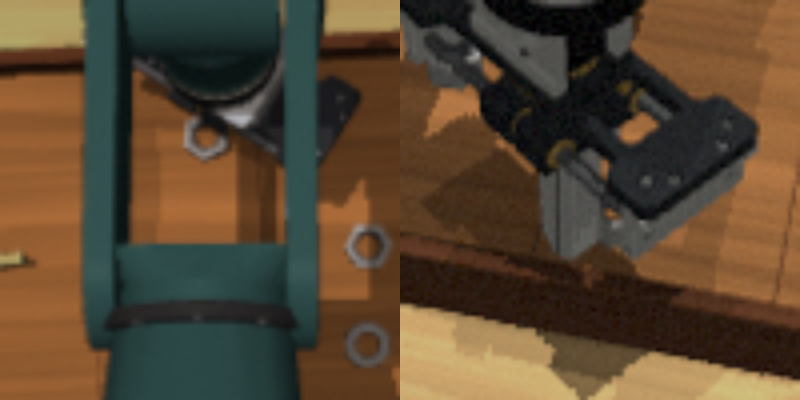

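Fingers are down beside nut A at crop (205,135), and it has not moved. Next, leg 1 of the push.

Call:
send_rows:
  rows: [-5, 3.3, 0, 0, 0, 0, 0, -8, 5.3, 0, 0, 0, 0, 0, -9, 5.9, 0, 0, 0, 0, 0, -9, 5.9, 0, 0, 0, 0, 0, -9, 5.9, 0, 0, 0, 0, 0, -9, 5.9, 0, 0, 0, 0, 0, -9, 5.9, 0, 0, 0, 0, 0, -9, 5.9, 0, 0, 0, 0, 0]

```text
time: 4.45
tool_pos: [0.662, 0.0946, 0.0165]
ee_rot: [-3.142, -0.0, 0.991]
wrist_force: [0.3, 0.4, 0.9]
width: 0.0007
```

Run:
```python
from h import *
s=snapshot("top");b=s["color"][:,:,::-1]
s2=snapshot("scene");b2=s2["color"][:,:,::-1]
cv2.imwrite("pics/c5.png",np.hstack([cv2.resize(b[120:220,230:330],(400,400)),cv2.resize(b2[180:280,300:400],(400,400))]))
```

```text
(no output)
```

View pics/c5.png

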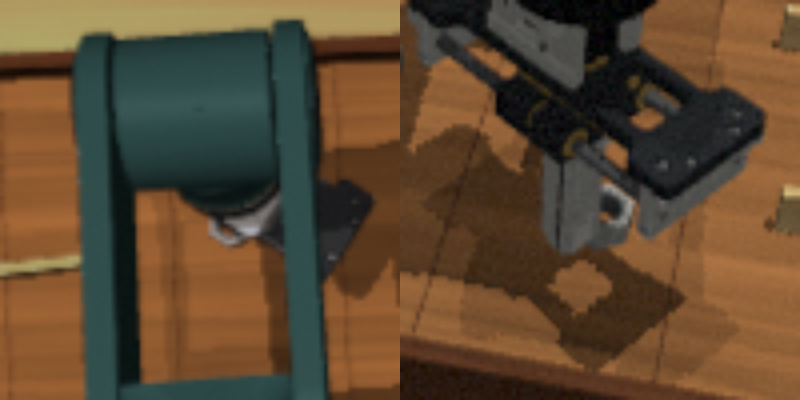

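Nut A sits in front of the fingers at top pixel ~(287,177). I'll continue leg 1.

Call:
send_rows:
  rows: [-9, 5.9, 0, 0, 0, 0, 0, -10, 6.6, 0, 0, 0, 0, 0, -10, 6.6, 0, 0, 0, 0, 0, -10, 6.6, 0, 0, 0, 0, 0, -10, 6.6, 0, 0, 0, 0, 0, -10, 6.6, 0, 0, 0, 0, 0, -10, 6.6, 0, 0, 0, 0, 0, -7, 4.6, 0, 0, 0, 0, 0]

```text
time: 5.55
tool_pos: [0.5859, 0.1448, 0.0166]
ee_rot: [3.142, -0.0, 0.991]
wrist_force: [0.1, -0.1, 0.6]
width: 0.0004
```

Call:
send_rows:
  rows: [5, -3.3, 0, 0, 0, 0, 0, 15, -10, 0, 0, 0, 0, 0, 0, -10, 20, 0, 0, -10, 0, 0, -20, 20, 0, 0, -10, 0, 0, -30, 20, 0, 0, -10, 0, -15, -40, 10, 0, 0, -10, 0, 0, -40, 0, 0, 0, -10, 0, 0, -40, 0, 0, 0, -10, 0]

```text
time: 6.55
tool_pos: [0.5927, -0.0518, 0.0871]
ee_rot: [3.141, -0.002, -0.063]
wrist_force: [0.9, 0.2, 0.7]
width: 0.0003
```

```bash
cat >> h.py <<'E'
bay=np.array([535.7,253.2]);_c,_q=np.cos(np.radians(5.8)),np.sin(np.radians(5.8));Rb=np.array([[_c,-_q],[_q,_c]])
def rings(name,file=None):
    s=snapshot("top");b=s["color"][:,:,::-1].copy();hsv=cv2.cvtColor(b,cv2.COLOR_BGR2HSV)
    m=((hsv[:,:,1]<90)&(hsv[:,:,2]>75)).astype(np.uint8);m[:135]=0;m[260:]=0;m[:,:185]=0;m[:,365:]=0
    for c in cv2.findContours(m,cv2.RETR_EXTERNAL,2)[0]:
        a=cv2.contourArea(c)
        if 45<a<130:
            (x,y),r=cv2.minEnclosingCircle(c);M=cv2.moments(c);u=(M['m10']/M['m00'],M['m01']/M['m00']);W=ray(s,u,.026)[0,:2]*1000
            pix=np.argwhere(cv2.drawContours(np.zeros_like(m),[c],-1,1,-1)*m)[:,::-1]
            d=ray(s,pix,.026)[:,:2]*1000-W;an=np.arctan2(d[:,1],d[:,0]);rr=np.hypot(*d.T);k=rr>13
            ph=np.degrees(np.angle(np.sum(rr[k]**8*np.exp(6j*an[k])))/6)
            print(np.round(u,1),"r",round(r,1),"a",a,"W",W.round(1),"bay",(Rb.T@(W-bay)).round(1),"flats",round((ph+30)%60,1))
    cv2.imwrite(f"pics/{name}.png",cv2.resize(b[130:270,180:380],(800,560)))
E
python3 -c "
from h import *
rings('r1')"
```

```text
[270.  201.8] r 5.9 a 83.0 W [563.3 159.7] bay [ 18.  -95.8] flats 28.0
[345.  199.7] r 14.8 a 75.0 W [566.2 -58.5] bay [  -1.2 -313.2] flats 54.4
[346.8 174.5] r 14.3 a 52.0 W [639.6 -64.9] bay [  71.3 -327. ] flats 49.9
```

View pics/r1.png

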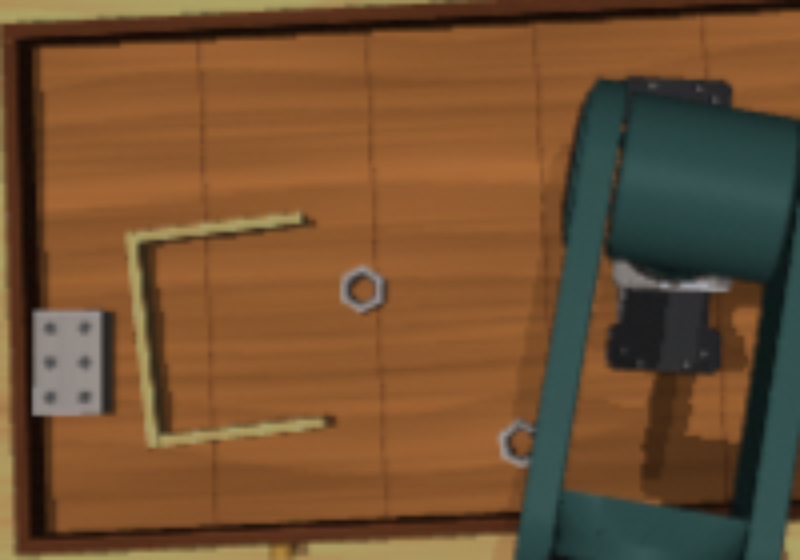

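Nut A is now at (563,160) mm, 18 mm to one side of the bay centreline and 96 mm short of its centre. The flats are aligned for leg 2.

Call:
send_rows:
  rows: [-6, 30, 0, 0, 0, 0, 0, -6, 36, 0, 0, 0, 0, 0, -6, 36, 0, 0, 0, 0, 0, -6, 36, 0, 0, 0, 0, 0, -5, 30, -11, 0, 0, 0, 0, -2, 9, -20, 0, 0, 0, 0, 0, 1, -20, 0, 0, 0, 0, 0, 0, -20, 0, 0, 0, 0]

```text
time: 7.6
tool_pos: [0.562, 0.1285, 0.015]
ee_rot: [3.141, -0.001, -0.056]
wrist_force: [-0.5, 0.3, -0.5]
width: 0.0002
```

Call:
send_rows:
  rows: [0.3, 5, 0, 0, 0, 0, 0, 0.4, 8, 0, 0, 0, 0, 0, 0.5, 10, 0, 0, 0, 0, 0, 0.5, 10, 0, 0, 0, 0, 0, 0.5, 10, 0, 0, 0, 0, 0, 0.5, 10, 0, 0, 0, 0, 0, 0.5, 10, 0, 0, 0, 0, 0, 0.5, 10, 0, 0, 0, 0, 0]

```text
time: 8.6
tool_pos: [0.5642, 0.2027, 0.0155]
ee_rot: [3.142, 0.0, -0.056]
wrist_force: [-0.8, -0.8, -0.1]
width: 0.0006
```

Call:
send_rows:
  rows: [0.5, 10, 0, 0, 0, 0, 0, 0.5, 10, 0, 0, 0, 0, 0, 0.5, 10, 0, 0, 0, 0, 0, 0.5, 10, 0, 0, 0, 0, 0, 0.5, 9, 0, 0, 0, 0, 0, 0.3, 6, 0, 0, 0, 0, 0, 0.2, 4, 0, 0, 0, 0, 0, 0, 0, 0, 0, 0, 0, 0]

```text
time: 9.6
tool_pos: [0.5673, 0.2613, 0.0155]
ee_rot: [-3.141, -0.0, -0.056]
wrist_force: [-0.9, -0.0, 1.3]
width: 0.0003
```

Call:
send_rows:
  rows: [-0.5, -10, 0, 0, 0, 0, 0, -0.5, -10, 0, 0, 0, 0, 0, -1, -20, 10, 0, 0, -10, 0, 0, -20, 20, 0, 0, -10, 0, 0, -30, 20, 0, 0, -10, 0, -10, -50, 20, 0, 0, -10, 0, -10, -50, 0, 0, 0, -10, 0, -10, -40, 0, 0, 0, -4, 0]

```text
time: 10.6
tool_pos: [0.5348, 0.0284, 0.0861]
ee_rot: [-3.141, -0.001, -1.003]
wrist_force: [-0.2, -0.2, -0.5]
width: 0.0008
```

```bash
python3 -c "
from h import *
rings('r2')"
```

```text
[310.  240.5] r 5.7 a 85.5 W [449.5  44.8] bay [-106.8 -198.6] flats 34.1
[281.  246.8] r 14.2 a 47.0 W [432.7 128.9] bay [-115.  -113.3] flats 19.3
[312.5 208.4] r 20.6 a 69.0 W [542.2  36.3] bay [ -15.5 -216.4] flats 56.6
[226.8 200.3] r 5.8 a 84.5 W [569.5 285.6] bay [36.9 28.9] flats 25.1
```

View pics/r2.png

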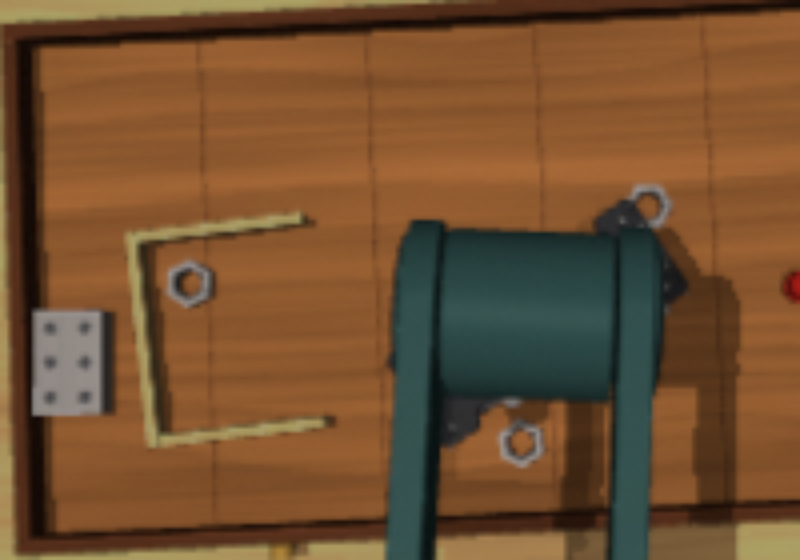

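Nut A rests in the bay at bay coordinates (37,29) mm. Nut C is next, with the tool already turned for it.

Call:
send_rows:
  rows: [-20, 0, 0, 0, 0, 0, 0, -25, 0, 0, 0, 0, 0, 0, -25, 1, 0, 0, 0, 0, 0, -25, 0, 0, 0, 0, 0, 0, -14, 0, -16, 0, 0, 0, 0, 0, 0, -20, 0, 0, 0, 0, 0, 0, -20, 0, 0, 0, 0, 0, 0, -15, 0, 0, 0, 0]

```text
time: 11.65
tool_pos: [0.4258, 0.0316, 0.0137]
ee_rot: [3.141, 0.0, -0.999]
wrist_force: [-0.3, -0.8, 1.0]
width: 0.0006
```

Call:
send_rows:
  rows: [0, -2, 0, 0, 0, 0, 0, 4, 2.6, 0, 0, 0, 0, 0, 8, 5.2, 0, 0, 0, 0, 0, 9, 5.8, 0, 0, 0, 0, 0, 10, 6.5, 0, 0, 0, 0, 0, 10, 6.5, 0, 0, 0, 0, 0, 10, 6.5, 0, 0, 0, 0, 0, 7, 4.5, 0, 0, 0, 0, 0]

```text
time: 12.65
tool_pos: [0.485, 0.0681, 0.0144]
ee_rot: [3.141, -0.0, -0.998]
wrist_force: [-0.7, 0.1, -0.2]
width: 0.0001
```

Call:
send_rows:
  rows: [-8, -5.2, 0, 0, 0, 0, 0, -10, -6.5, 10, 0, 0, 0, 0, 0, -10, 20, 0, 0, 10, 0, 0, -30, 20, 0, 0, 10, 0, 10, -40, 20, 0, 0, 10, 0, 10, -40, 0, 0, 0, 10, 0, 10, -40, 0, 0, 0, 10, 0, 10, -10, 0, 0, 0, 10, 0]

```text
time: 13.65
tool_pos: [0.5055, -0.1169, 0.0855]
ee_rot: [3.141, -0.001, 0.051]
wrist_force: [-0.7, 0.2, -0.7]
width: 0.0007
```

```bash
python3 -c "
from h import *
rings('r3')"
```

```text
[297.3 221.3] r 5.9 a 87.5 W [505.5  80.8] bay [ -47.4 -168.5] flats 37.4
[341.4 205.9] r 5.7 a 87.0 W [548.4 -47.9] bay [ -17.8 -300.8] flats 53.3
[226.8 200.3] r 5.8 a 84.5 W [569.5 285.6] bay [36.9 28.9] flats 25.1
[341.6 181. ] r 5.6 a 86.0 W [620.7 -49.6] bay [  54.  -309.8] flats 0.4
```

View pics/r3.png

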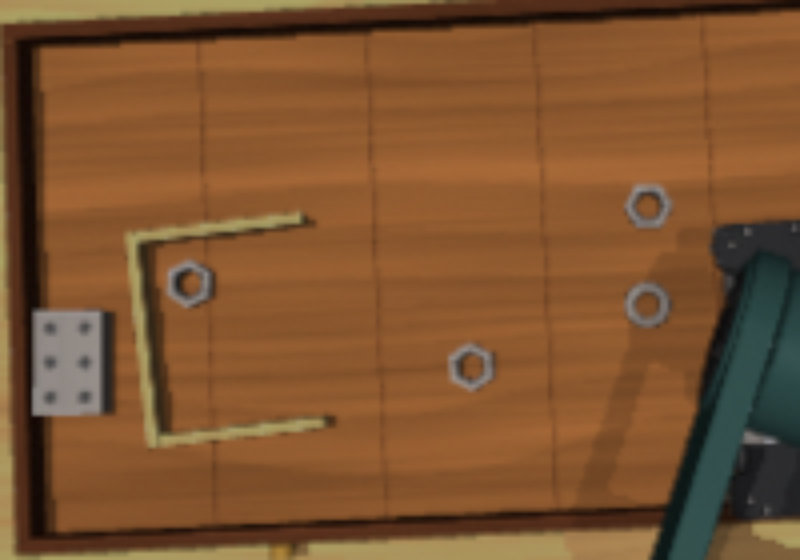

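Nut C is at bay (-47,-168), and nut B and the collar are unmoved. Leg 2 is next.

Call:
send_rows:
  rows: [0, 30, 0, 0, 0, 1, 0, 0, 36, 0, 0, 0, 0, 0, 1, 36, 0, 0, 0, 0, 0, 1, 36, 0, 0, 0, 0, 0, 0, 24, -14, 0, 0, 0, 0, 0, 0, -20, 0, 0, 0, 0, 0, 0, -20, 0, 0, 0, 0, 0, 0, -16, 0, 0, 0, 0]

```text
time: 14.7
tool_pos: [0.5073, 0.048, 0.0142]
ee_rot: [-3.142, 0.0, 0.065]
wrist_force: [-0.2, 0.5, -0.9]
width: 0.0007
```

Call:
send_rows:
  rows: [-0.3, 5, 0, 0, 0, 0, 0, -0.5, 8, 0, 0, 0, 0, 0, -0.6, 10, 0, 0, 0, 0, 0, -0.6, 10, 0, 0, 0, 0, 0, -0.6, 10, 0, 0, 0, 0, 0, -0.6, 10, 0, 0, 0, 0, 0, -0.6, 10, 0, 0, 0, 0, 0, -0.6, 10, 0, 0, 0, 0, 0]

```text
time: 15.7
tool_pos: [0.5038, 0.1216, 0.0145]
ee_rot: [3.142, 0.0, 0.066]
wrist_force: [0.3, -0.3, -0.5]
width: 0.0001
```

Run:
```python
from h import *
s=snapshot("top");b=s["color"][:,:,::-1]
s2=snapshot("scene");b2=s2["color"][:,:,::-1]
cv2.imwrite("pics/c6.png",np.hstack([cv2.resize(b[165:265,220:320],(400,400)),cv2.resize(b2[130:230,320:420],(400,400))]))
```

```text
(no output)
```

View pics/c6.png

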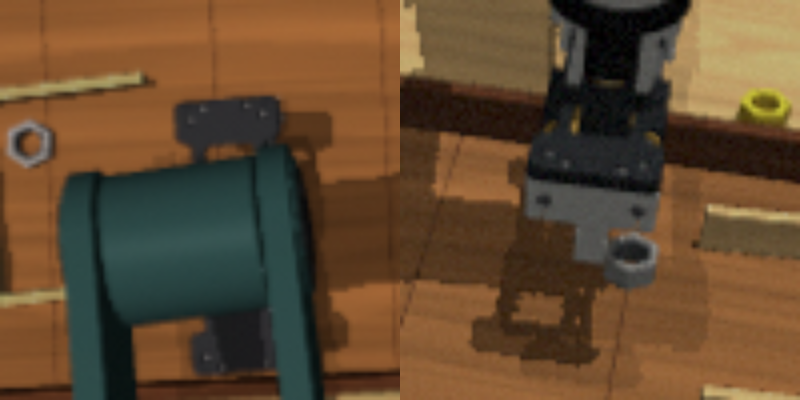

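```bash
python3 -c "
from h import *
s=snapshot('scene');print(ray(s,[(377.7,191.5)],.026), proj(s,[[.5038,.1446,.026]]))"
```

```text
[[0.49959735 0.14802179 0.026     ]] [[376.00836466 192.40580398]]
```

The nut is centred on the fingers to within a few mm (scene pixel (378,192)), so I'll continue.

Call:
send_rows:
  rows: [-0.6, 10, 0, 0, 0, 0, 0, -0.6, 10, 0, 0, 0, 0, 0, -0.6, 10, 0, 0, 0, 0, 0, -0.6, 10, 0, 0, 0, 0, 0, -0.6, 10, 0, 0, 0, 0, 0, -0.6, 10, 0, 0, 0, 0, 0, -0.6, 10, 0, 0, 0, 0, 0, -0.6, 10, 0, 0, 0, 0, 0]

```text
time: 16.85
tool_pos: [0.499, 0.2016, 0.0145]
ee_rot: [3.142, -0.0, 0.066]
wrist_force: [0.1, -0.2, -0.7]
width: 0.0007
```

Call:
send_rows:
  rows: [-0.6, 10, 0, 0, 0, 0, 0, -0.6, 10, 0, 0, 0, 0, 0, -0.6, 10, 0, 0, 0, 0, 0, -0.6, 9, 0, 0, 0, 0, 0, -0.4, 7, 0, 0, 0, 0, 0, -0.2, 4, 0, 0, 0, 0, 0, 0, 2, 0, 0, 0, 0, 0, 0, 0, 0, 0, 0, 0, 0]

```text
time: 17.85
tool_pos: [0.4961, 0.253, 0.0145]
ee_rot: [-3.142, -0.0, 0.066]
wrist_force: [-0.3, 0.4, -1.0]
width: 0.0006
```

Call:
send_rows:
  rows: [0.5, -10, 0, 0, 0, 0, 0, 0.5, -10, 0, 0, 0, 0, 0, 1, -20, 10, 0, 0, -10, 0, 0, -20, 20, 0, 0, -10, 0, 0, -30, 20, 0, 0, -10, 0, 10, -50, 20, 0, 0, -3, 0, 10, -50, 0, 0, 0, 0, 0, 10, -40, 0, 0, 0, 0, 0]

```text
time: 18.85
tool_pos: [0.5282, 0.0202, 0.0852]
ee_rot: [-3.141, -0.001, -0.511]
wrist_force: [0.3, 0.9, -0.6]
width: 0.0006
```

```bash
python3 -c "
from h import *
rings('r4')"
```

```text
[229.8 226.2] r 5.8 a 83.5 W [494.2 277.1] bay [-38.8  28. ] flats 33.9
[226.8 200.3] r 5.8 a 84.5 W [569.5 285.6] bay [36.9 28.9] flats 25.1
```

View pics/r4.png

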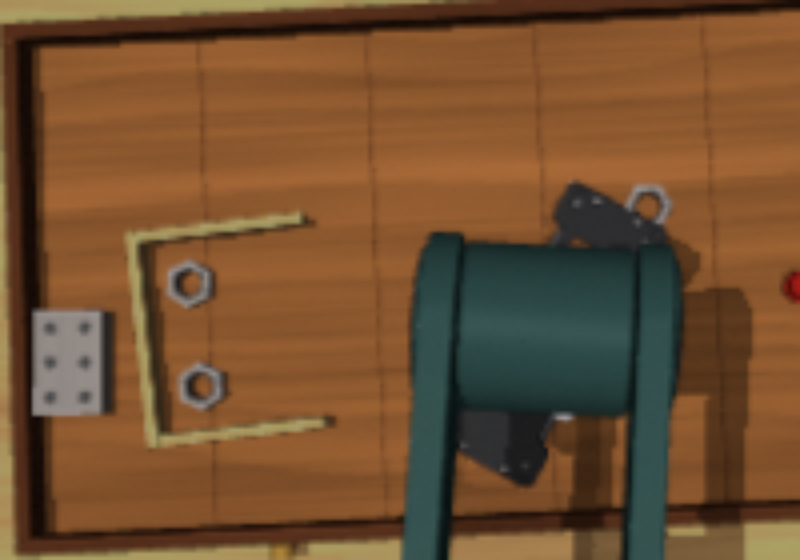

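Both nuts sit in the bay at (37,29) and (-39,28). Now nut B, with leg 1 along 61°.

Call:
send_rows:
  rows: [16, -20, 0, 0, 0, 0, 0, 20, -26, 0, 0, 0, 0, 0, 20, -26, 0, 0, 0, 0, 0, 20, -26, 0, 0, 0, 0, 0, 0, -1, -20, 0, 0, 0, 0, 0, 0, -20, 0, 0, 0, 0, 0, 0, -20, 0, 0, 0, 0, 0, 0, -11, 0, 0, 0, 0]

```text
time: 19.9
tool_pos: [0.6037, -0.0761, 0.0119]
ee_rot: [3.141, 0.002, -0.509]
wrist_force: [-0.2, -0.2, 0.2]
width: 0.0005
```

Call:
send_rows:
  rows: [1.7, -0.9, 3, 0, 0, 0, 0, 2.5, 4.4, 0, 0, 0, 0, 0, 4, 7, 0, 0, 0, 0, 0, 5, 9, 0, 0, 0, 0, 0, 5, 9, 0, 0, 0, 0, 0, 5, 9, 0, 0, 0, 0, 0, 5, 9, 0, 0, 0, 0, 0, 5, 9, 0, 0, 0, 0, 0]

```text
time: 20.9
tool_pos: [0.6376, -0.0199, 0.0164]
ee_rot: [3.142, 0.0, -0.51]
wrist_force: [-0.8, -1.0, 0.1]
width: 0.0007
```

Call:
send_rows:
  rows: [5, 9, 0, 0, 0, 0, 0, 5, 9, 0, 0, 0, 0, 0, 5, 9, 0, 0, 0, 0, 0, 4, 7.2, 0, 0, 0, 0, 0, 2, 3.6, 0, 0, 0, 0, 0, 0, 0, 0, 0, 0, 0, 0, -5, -9, 0, 0, 0, 0, 0, -5, -9, 0, 0, 0, 0, 0]

```text
time: 21.9
tool_pos: [0.6477, -0.0017, 0.0165]
ee_rot: [3.141, 0.0, -0.51]
wrist_force: [-0.4, 0.5, 0.1]
width: 0.0006
```

Call:
send_rows:
  rows: [-5, -9, 10, 0, 0, 10, 0, 0, -10, 20, 0, 0, 10, 0, 5, -30, 20, 0, 0, 10, 0, 10, -40, 20, 0, 0, 10, 0, 10, -40, 0, 0, 0, 10, 0, 10, -40, 0, 0, 0, 10, 0, 0, -20, 0, 0, 0, 0, 0, 0, 0, 0, 0, 0, 0, 0]

```text
time: 22.9
tool_pos: [0.6774, -0.1911, 0.0861]
ee_rot: [-3.141, 0.0, 0.532]
wrist_force: [-0.8, -0.1, -0.4]
width: 0.0005
```

```bash
python3 -c "
from h import *
rings('r5')"
```

```text
[229.9 226.1] r 5.8 a 86.0 W [494.4 276.8] bay [-38.7  27.6] flats 32.9
[341.4 205.9] r 5.7 a 87.0 W [548.4 -47.9] bay [ -17.8 -300.8] flats 53.3
[226.9 200.4] r 5.8 a 86.5 W [569.3 285.3] bay [36.7 28.6] flats 27.3
[310.8 165.1] r 5.8 a 86.5 W [668.8  39.4] bay [ 110.8 -226.2] flats 0.3
```

View pics/r5.png

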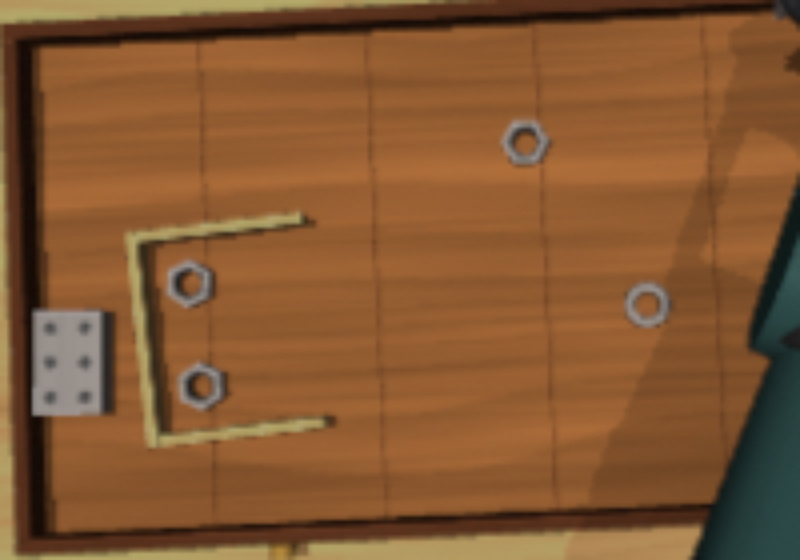

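Nut B is at (669,39) mm with its flats aligned to the final leg (121°). The collar has not moved.

Call:
send_rows:
  rows: [1, 30, 0, 0, 0, 1, 0, 2, 40, 0, 0, 0, 0, 0, 2, 40, 0, 0, 0, 0, 0, 2, 40, 0, 0, 0, 0, 0, 2, 40, -10, 0, 0, 0, 0, 0, 11, -20, 0, 0, 0, 0, 0, 1, -20, 0, 0, 0, 0, 0, 0, -19, 0, 0, 0, 0]

```text
time: 23.95
tool_pos: [0.6864, 0.0114, 0.0153]
ee_rot: [-3.141, 0.002, 0.554]
wrist_force: [0.1, -0.2, -0.5]
width: 0.0004
```

Call:
send_rows:
  rows: [-2.6, 4.3, 0, 0, 0, 0, 0, -4.2, 6.8, 0, 0, 0, 0, 0, -5.2, 8.5, 0, 0, 0, 0, 0, -5.2, 8.5, 0, 0, 0, 0, 0, -5.2, 8.5, 0, 0, 0, 0, 0, -5.2, 8.5, 0, 0, 0, 0, 0, -5.2, 8.5, 0, 0, 0, 0, 0, -5.2, 8.5, 0, 0, 0, 0, 0]

```text
time: 24.95
tool_pos: [0.6489, 0.075, 0.0175]
ee_rot: [3.142, -0.0, 0.555]
wrist_force: [0.2, -0.2, 0.6]
width: 0.0002
```

Call:
send_rows:
  rows: [-5.2, 8.5, 0, 0, 0, 0, 0, -5.2, 8.5, 0, 0, 0, 0, 0, -5.2, 8.5, 0, 0, 0, 0, 0, -5.2, 8.5, 0, 0, 0, 0, 0, -5.2, 8.5, 0, 0, 0, 0, 0, -5.2, 8.5, 0, 0, 0, 0, 0, -5.2, 8.5, 0, 0, 0, 0, 0, -4, 6.6, 0, 0, 0, 0, 0]

```text
time: 25.95
tool_pos: [0.6084, 0.141, 0.0175]
ee_rot: [-3.141, 0.0, 0.555]
wrist_force: [-0.2, -1.3, -0.3]
width: 0.0003
```

Run:
```python
from h import *
s=snapshot("top");b=s["color"][:,:,::-1]
s2=snapshot("scene");b2=s2["color"][:,:,::-1]
cv2.imwrite("pics/c7.png",np.hstack([cv2.resize(b[145:245,210:310],(400,400)),cv2.resize(b2[150:250,350:450],(400,400))]))
p=get_obs()['tool_pos'];print(p,proj(s2,[[p[0]-.52*.023,p[1]+.854*.023,.026]]))
```

```text
[0.60824121 0.14138549 0.01740555] [[376.90782002 221.24844011]]
```

View pics/c7.png

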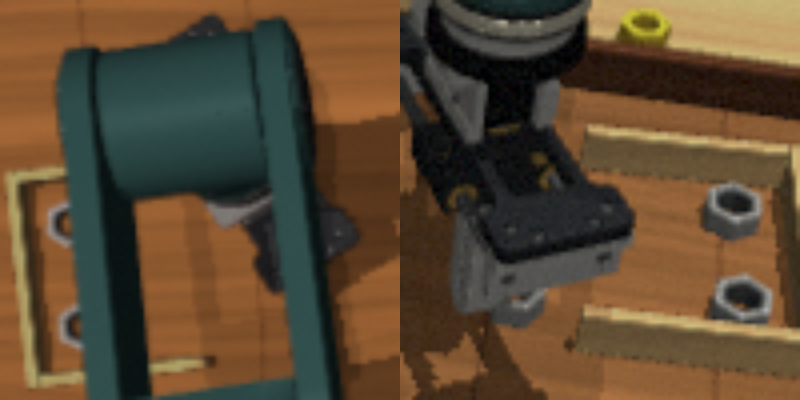

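About 40 mm of the push to the mouth remain. The nut is partly hidden at scene ~(380,226), so I'll back off and look before entering.

Call:
send_rows:
  rows: [5.2, -8.5, 0, 0, 0, 0, 0, 5.2, -8.5, 10, 0, 0, 0, 0, 5, -20, 20, 0, 0, 0, 0, 0, -30, 20, 0, 0, 0, 0, 0, -30, 0, 0, 0, 0, 0, 0, -30, 0, 0, 0, 0, 0, 0, -30, 0, 0, 0, 0, 0, 0, -20, 0, 0, 0, 0, 0]

```text
time: 27.05
tool_pos: [0.6248, -0.039, 0.0683]
ee_rot: [3.141, -0.001, 0.553]
wrist_force: [-0.1, -0.5, 0.3]
width: 0.0005
```

```bash
python3 -c "
from h import *
rings('r6')"
```

```text
[229.8 226.1] r 5.8 a 84.0 W [494.3 277.1] bay [-38.8  27.9] flats 35.7
[226.8 200.3] r 5.8 a 84.5 W [569.5 285.6] bay [36.9 28.9] flats 25.1
[268.8 191.4] r 5.8 a 82.5 W [593.7 162.9] bay [ 48.6 -95.7] flats 2.6
[341.5 158.9] r 16.8 a 62.5 W [685.7 -50.6] bay [ 118.5 -317.4] flats 51.0
```

View pics/r6.png

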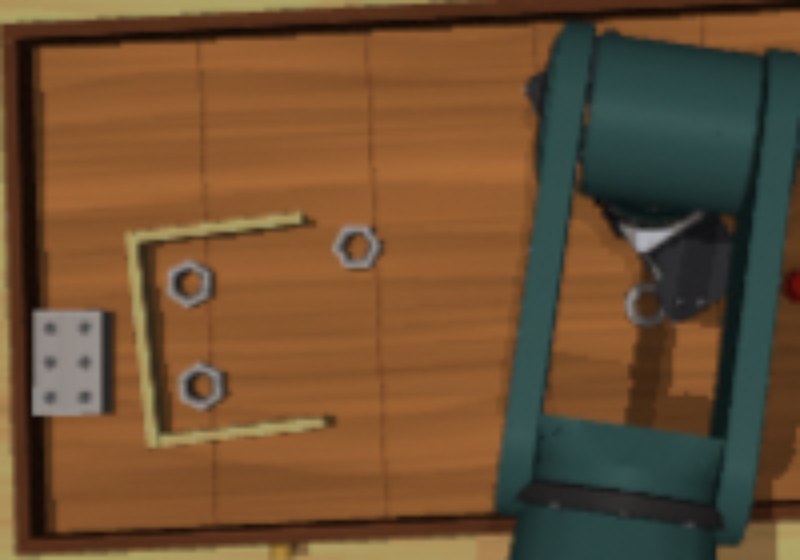

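Nut B is on line at bay (49,-96). I'll go back behind it and finish.

Call:
send_rows:
  rows: [-2, 30, 0, 0, 0, 0, 0, -3, 36, 0, 0, 0, 0, 0, -3, 36, 0, 0, 0, 0, 0, -3, 36, 0, 0, 0, 0, 0, -3, 28, -8, 0, 0, 0, 0, 0, 7, -15, 0, 0, 0, 0, 0, 0, -15, 0, 0, 0, 0, 0, 0, -14, 0, 0, 0, 0]

```text
time: 28.1
tool_pos: [0.61, 0.1353, 0.0138]
ee_rot: [-3.141, 0.001, 0.554]
wrist_force: [-0.1, -0.6, 0.8]
width: 0.0005
```

Call:
send_rows:
  rows: [-2.6, 4.3, 0, 0, 0, 0, 0, -4.2, 6.8, 0, 0, 0, 0, 0, -5.2, 8.5, 0, 0, 0, 0, 0, -5.2, 8.5, 0, 0, 0, 0, 0, -5.2, 8.5, 0, 0, 0, 0, 0, -5.2, 8.5, 0, 0, 0, 0, 0, -5.2, 8.5, 0, 0, 0, 0, 0, -5.2, 8.5, 0, 0, 0, 0, 0]

```text
time: 29.1
tool_pos: [0.5719, 0.1991, 0.0155]
ee_rot: [-3.142, -0.0, 0.555]
wrist_force: [1.3, -0.3, 0.6]
width: 0.0005
```

Call:
send_rows:
  rows: [-5.2, 8.5, 0, 0, 0, 0, 0, -5.2, 8.5, 0, 0, 0, 0, 0, -5.2, 8.5, 0, 0, 0, 0, 0, -4.8, 8, 0, 0, 0, 0, 0, -3.6, 6, 0, 0, 0, 0, 0, -1.8, 3, 0, 0, 0, 0, 0, -0.8, 1.4, 0, 0, 0, 0, 0, 0, 0, 0, 0, 0, 0, 0]

```text
time: 30.1
tool_pos: [0.5456, 0.2425, 0.0154]
ee_rot: [-3.141, 0.0, 0.555]
wrist_force: [-0.4, -0.1, -0.0]
width: 0.0006
```

Call:
send_rows:
  rows: [3, -5, 0, 0, 0, 0, 0, 5, -8.5, 0, 0, 0, 0, 0, 5, -10, 10, 0, 0, 0, 0, 0, -20, 20, 0, 0, 0, 0, 0, -30, 20, 0, 0, 0, 0, 0, -40, 20, 0, 0, 0, 0, 0, -40, 20, 0, 0, 0, 0, 0, -40, 0, 0, 0, 0, 0]

```text
time: 31.1
tool_pos: [0.5604, 0.0465, 0.1101]
ee_rot: [3.137, -0.006, 0.554]
wrist_force: [0.8, 0.0, 0.5]
width: 0.0002
```

```bash
python3 -c "
from h import *
rings('r7')
s=snapshot('scene');cv2.imwrite('pics/s7.png',s['color'][:,:,::-1])"
```

```text
[327.5 253.6] r 8.1 a 53.5 W [411.2  -5.3] bay [-150.  -244.6] flats 45.0
[229.8 226.2] r 5.8 a 83.5 W [494.2 277.1] bay [-38.8  28. ] flats 33.9
[233.9 212.5] r 6.0 a 81.0 W [533.7 265. ] bay [-0.8 11.9] flats 58.2
[327.9 220.9] r 18.2 a 129.5 W [505.4  -8. ] bay [ -56.5 -256.8] flats 25.3
[341.5 205.7] r 5.4 a 76.0 W [548.9 -48. ] bay [ -17.3 -301. ] flats 21.0
[226.8 200.3] r 5.8 a 84.5 W [569.5 285.6] bay [36.9 28.9] flats 25.1
[300.6 194.6] r 21.1 a 91.5 W [583.   70.4] bay [  28.6 -186.7] flats 59.3
```

View pics/r7.png

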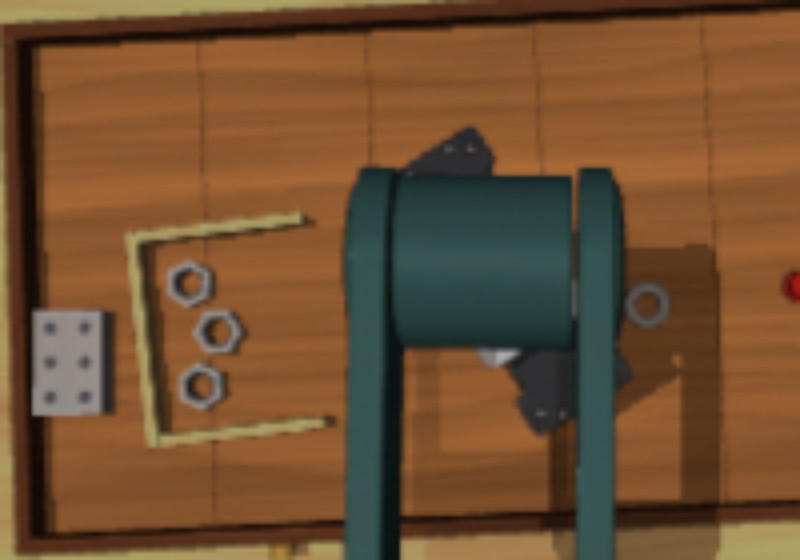

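View pics/s7.png

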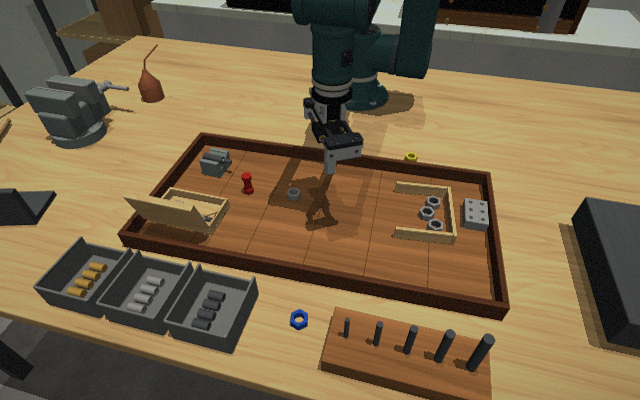

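All three nuts lie flat in the bay, at bay coordinates (37,29), (-1,12) and (-39,28). The collar at (549,-48) and everything else are where they were, and the arm is clear. I'm handing in.

```bash
python3 -c "
from bench import *
print(close_job())"
```

```text
the job is handed in; nothing more can be done
None
```

I swept all three hexagonal nuts into the maple bay with closed fingers and handed the job in at about 31 s of the 64 s allowed. Each nut took two straight pushes on its flats.

- **Nuts:** the last pictures show all three lying flat and wholly inside. Their centres are at (37, 29), (-1, 12) and (-39, 28) mm in the bay's frame, at least 14 mm clear of the side and back walls and 54 mm inside the mouth.
- **Collar:** it measured within about 0.5 mm of where it started.
- **Other objects:** the standard, V-block, edge finder, gauge block, case, micrometer and both look-alikes look unmoved by eye. I did not measure them again.
- **Forces:** wrist force readings stayed below about 2 N.

No check failed. During nut B's last push the fingers partly hid it, and its apparent position was about 3 pixels off. I backed off to look, found it on line, and finished the push.

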